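Hold the sample block in the turbidity reader's corner

ROBOT

A 6-joint arm with a two-finger parallel gripper is mounted at the origin on the work surface. World frame = base frame: x ahead of the robot, y to its left, z up, the work surface at z = 0. Lengths are in m, angles in rad, forces in N, time in s.
With the tool pointing down it reaches from about 0.3 to 0.775 m from the base axis. Payload 14.6 kg.
Tool frame: the origin (TCP) lies at the very end of the fingers, on their centre line; the grasp point (between the pads) lies robot.pinch_z behind it (robot.pinch_z is the distance from the TCP to the grasp point, in m); z points along the fingers, y is the line along which they close (so a half turn about z gives the same grasp; the last joint's range is limited). The gripper opens to 85 mm and grips with 20 to 120 N. Pads are 22 mm wide; open, the fingers measure 114 mm over their backs; the gripper's body (76 mm by 85 mm) begins 54 mm behind the grasp point. The pads swing forward as they close: fully open they stand 13 mm farther back than shut.
Start: joints at [-1.383, 0.3, 1.521, -0, 1.321, -0.067], TCP at [0.139, -0.532, 0.231] pointing down, gripper open.
Joint ranges: [-3.03, 3.03], [-0.79, 2.21], [0.23, 2.52], [-1.04, 4.18], [0, 3.07], [-2.55, 2.55]. Speed limits (rad/s): [2.22, 2.22, 2.57, 3.14, 3.14, 3.14].

INTERFACE

Orientations are given as a unit quaternion [x, y, z, w].
In Python, from cell import robot gives the robot as it stands. Calls block until the motion is done:
- robot.move_pose(position, orientation): joint-space move of the TCP to a pose.
- robot.move_linear(position, attitude=None, max_speed=0.15, force_limit=None): straight line of the TCP; attitude=None keeps the orientation; max_speed is the mean speed in m/s. With force_limit (N) it stops when the force on the tool has changed by that much, and returns True; else False.
- robot.move_j(angles): joint-space move.
- robot.open_gripper() and robot.close_gripper(strength=None): open the fingers fully, or close them until they stop; strength is the grip in N (None keeps the last).
- robot.hold(seconds).
- robot.inverse_kinematics(position, orientation): joint angles nearest the present ones, or None.
- robot.read_camera(name): name is "scene" or "top"; returns a dict with "image" (420x560x3 uint8, red, green, blue), "z_map" (420x560 float32, m along the optical axis (not along the pixel's ray), 0 where there is no reading), "fx", "fy", "cx", "cy" (pixels), "extrinsics" (4x4, takes a point from world to camera coordinates). Camera axes: x right, y down, z forward; pixel columns grow to the right and rows downward; lengths in m; the calibration is good to about 2 mm. A picture is of the moment at which its call begins.
A pose or a line that the arm cannot do raises robot.MotionError and nothing moves.
- robot.sign_off(): hands the job in; it is judged then, once.
Readings, each from a call of its own:
- robot.get_time_s(): time.
- robot.get_joints(): joint angles.
- robot.get_dq(): joint speeds.
- robot.get_joint_efforts(): joint torques, N m.
- robot.get_tool_pos(): TCP position.
- robot.get_tcp_rot(): TCP orientation.
- robot.get_force(): force on the tool from outside, world axes, zero at the start.
- robot.get_ft_torque(): the same for the moment, N m.
- robot.get_finger_gap(): finger opening in m.
- robot.get_finger_force(): force on a finger pad.
Only numpy, scipy, OpenCV 4.12 (cv2) and the standard library are available. Lean on these libraries where they do the work, as an engineer would, in place of code of your own. Each camera call takes 0.05 s, during which the arm holds its last target. There are 200 camera calls.

TASK

Take the aluminium sample block from the bench, set it upright on the turbidity reader's stage with its red-dotted corner in the corner of the two blue fences, and press it snugly into that corner so that it lies flush against both fences at once. Finish while still holding it pressed there: the reading is taken while you hold, so do not let go. Leave the beaker, the yellow tube rack and the amber jar where they stand.

Things in the scene. Friction and masses are not known exactly. Their poses are not given: they have to be found in the camera images.
- block: Loose smooth aluminium block, 64 (its x) x 46 (its y) x 56 mm tall, about 0.4 kg, two white-capped vials fixed in its top (to 75 mm high, 5 mm or more inside its edges). Origin: centre of the underside; z up. A red dot on top marks the corner at +x, +y. Grip it across the 46 mm, with the fingertips more than 26 mm above its underside so that they pass over the 24 mm tall fences.
- red_corner (a point): The foot of the block's red-dotted vertical edge: 32 mm along x and 23 mm along y from the block's origin, at the height of its underside. Axes as the block's.
- reader: Turbidity reader, grey housing fixed to the bench, 200 (its x) x 260 mm (its y), flat top 40 mm high. Origin: centre of the underside; z up. The dark, slippery stage on top (friction about 0.25, also the fences) spans x -88 to 70, y -34 to 100 mm, up to two rigid blue fences; beyond y = -55 mm a black console rises 14 mm above the top. Its place and yaw differ each time.
- fence_far: Blue fence on the reader's top, 14 mm thick in x, 134 mm long in y, 24 mm tall, rigidly fixed. Origin: centre of its underside, at x = 77, y = 47, z = 40 mm in the reader's frame. Axes as the reader's. Its flat working face looks to the reader's -x and lies at x = 70 mm there.
- fence_left: Blue fence on the reader's top, 130 mm long in x, 14 mm thick in y, 24 mm tall, rigidly fixed. Origin: centre of its underside, at x = 5, y = 107, z = 40 mm in the reader's frame. Axes as the reader's. Its flat working face looks to the reader's -y and lies at y = 100 mm there.
- fence_corner (a point): Inside corner where the working faces of both fences meet the stage: x = 70, y = 100, z = 40 mm in the reader's frame. Axes as the reader's. The block belongs on its -x, -y side, with its own x and y along the reader's.
- beaker: Bystander: open glass beaker, 60 mm across, 75 mm tall, loose. Origin: centre of the underside. It and the block swap places in some starts.
- rack: Bystander: yellow tube rack with blue-capped tubes, 160 mm (x) by 75 mm (y), 80 mm tall, loose. Origin: centre of the underside.
- jar: Bystander: amber jar with black cap, 60 mm across, 90 mm tall, loose. Origin: centre of the underside.
There are look-alikes about, which are no part of the job. Leave any pink look-alike of the block alone.

How it is judged:
By the outcome, as a careful person would: the job done as asked, in the order asked, and still so for the second after the job is handed in, while the arm keeps its last pose, push and grip.
It also fails if it takes over 48 s, if anything falls off the work surface, if the arm or the gripper's body presses on something with over 40 N, if the wrist force passes 120 N, or if a joint passes its speed limit or range.

## Working session

There is one attempt and no reset: what is moved stays moved. The work goes in short steps, each a Python script; the robot and the scene stay as the last script left them, time stands still between calls to the robot, and variables do not carry over. Pictures are saved under pics/ and viewed, at most 10 in all, crops included, and the job is handed in when it is done.

```bash
mkdir -p pics; python3 - <<'E'
from cell import robot
import numpy as np,cv2
for n in("scene","top"):
    c=robot.read_camera(n); cv2.imwrite(f"pics/{n}0.png",c["image"][:,:,::-1]); np.savez(f"{n}0.npz",**c)
    print(n,c["fx"],c["cx"],c["cy"],np.round(c["extrinsics"],3).tolist())
print(robot.pinch_z,robot.get_time_s(),robot.get_tcp_rot())
E
```

```text
scene 455.11579007227414 281.89946098777676 209.28349770625076 [[-0.316, 0.949, 0.01, 0.086], [0.497, 0.175, -0.85, -0.241], [-0.808, -0.263, -0.527, 1.524], [0.0, 0.0, 0.0, 1.0]]
top 420.47118712462253 282.5508672854582 206.85428254949173 [[0.017, -1.0, 0.008, 0.08], [-0.988, -0.018, -0.154, 0.558], [0.155, -0.005, -0.988, 1.116], [0.0, 0.0, 0.0, 1.0]]
0.0187 0.1 [ 9.91893457e-01  1.27071174e-01 -5.15451001e-05 -5.32271286e-04]
```

View pics/top0.png

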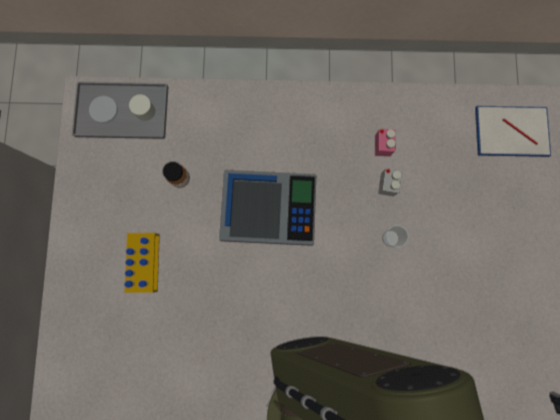

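View pics/scene0.png

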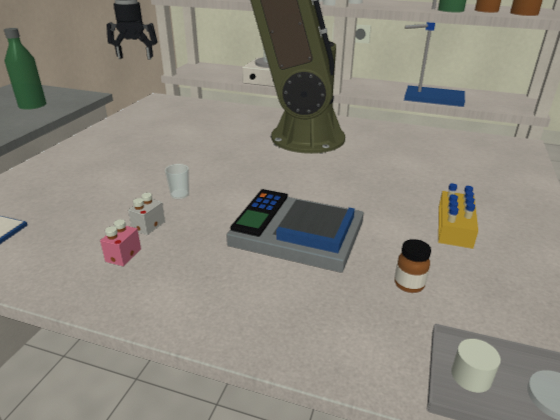

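The top view shows the grey block at about (391,182), with its red dot at (388,171). The pink look-alike is at (387,142), the beaker at (395,237) and the reader at (268,207), with its fences at the top and left edges. Next I'll measure with the depth maps.

```bash
cat > h.py <<'E'
import numpy as np,cv2
def cloud(c):
    z=c["z_map"].astype(float); v,u=np.mgrid[:z.shape[0],:z.shape[1]]
    P=np.stack([(u-c["cx"])/c["fx"]*z,(v-c["cy"])/c["fy"]*z,z],-1)
    E=np.array(c["extrinsics"]); W=(P-E[:3,3])@E[:3,:3]
    W[z==0]=np.nan; return W
def rect(pts):
    (cx,cy),(w,h),a=cv2.minAreaRect((pts[:,:2]*1000).astype(np.float32)); 
    return np.round([cx,cy,w,h,a],1)
E
python3 - <<'E'
from h import *
for n in("top","scene"):
    c=dict(np.load(n+"0.npz")); W=cloud(c); im=c["image"].astype(int)
    r,g,b=im[...,0],im[...,1],im[...,2]; z=W[...,2]
    t=W[...,0]
    def near(x,y,R): return np.hypot(W[...,0]-x,W[...,1]-y)<R
    if n=="top":
        B=W[182,391][:2]; Rd=W[207,268][:2]
    print(n,"table z",np.nanmedian(z[near(.5,.2,.4)]) , B,Rd)
    m=near(*B,.055)
    for lo,hi in((.045,.062),(.062,.085)):
        q=W[m&(z>lo)&(z<hi)]; print("blk",lo,len(q),rect(q),np.median(q[:,2]))
    red=m&(r>g+50)&(r>b+50); print("red",red.sum(),[np.round(np.median(W[red],0),4)], np.argwhere(red)[:40:6].tolist())
    m=near(*Rd,.19)
    q=W[m&(z>.032)&(z<.047)]; print("rd",len(q),rect(q),np.median(q[:,2]))
    q=W[m&(z>.03)&(z<.075)]; print("rd all",len(q),rect(q))
    q=W[m&(z>.058)&(z<.072)]; print("fence",len(q),rect(q))
    q=W[m&(z>.049)&(z<.058)]; print("console",len(q),rect(q))
c=dict(np.load("top0.npz"))["image"][:,:,::-1]; s=dict(np.load("scene0.npz"))["image"][:,:,::-1]
a=cv2.resize(c[160:250,210:320],None,fx=5,fy=5)[:, :550]
b=cv2.resize(c[160:205,370:415],(250,250)); d=cv2.resize(s[180:240,120:180],(250,200))
out=np.zeros((450,800,3),np.uint8); out[:,:550]=a; out[:250,550:]=b; out[250:,550:]=d; cv2.imwrite("pics/z.png",out)
E
```

```text
top table z 0.0025088411405802236 [ 0.62770646 -0.20642488] [0.55590537 0.12970913]
blk 0.045 280 [ 635.  -210.1   46.7   65.    82.1] 0.056726323457840164
blk 0.062 130 [ 633.8 -209.    41.    54.3   68.4] 0.07568884287200756
red 12 [array([ 0.6608, -0.1982,  0.0576])] [[169, 387], [171, 386]]
rd 4380 [558.5 130.1 260.1 200.5  88.3] 0.0407694805978748
rd all 6658 [558.9 130.  260.6 201.2  88.3]
fence 584 [566.  130.5 236.  169.4  83.6]
console 1614 [559.  123.3 236.8 180.1  87.7]
scene table z 1.072108059197281e-05 [ 0.62770646 -0.20642488] [0.55590537 0.12970913]
blk 0.045 358 [ 635.7 -207.2   47.6   66.7   78.4] 0.05488950660616556
blk 0.062 167 [ 635.  -214.5   22.6   52.2   81.7] 0.0728142811648241
red 16 [array([ 0.6603, -0.1975,  0.0559])] [[211, 141], [212, 141], [213, 142]]
rd 3792 [558.5 131.1 259.7 203.1  88.4] 0.038986112681859045
rd all 6211 [558.4 131.3 259.8 203.1  88.3]
fence 643 [570.6 177.7 134.5 150.3  88.2]
console 1550 [559.2 125.6 239.3 184.1  88.4]
```

View pics/z.png

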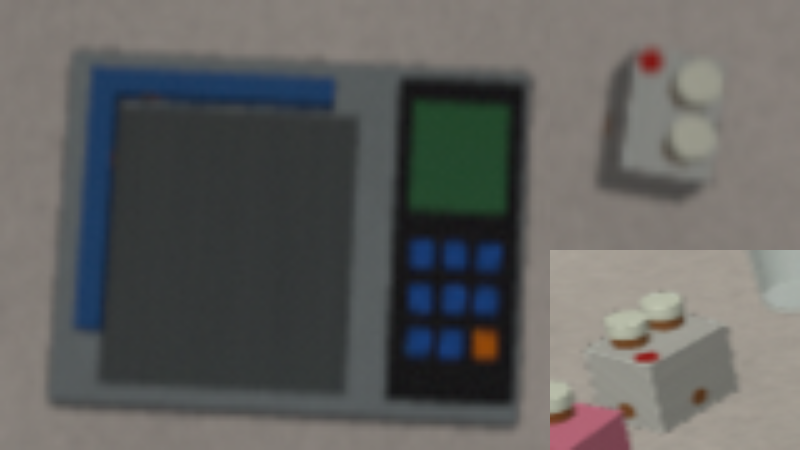

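Measured poses: reader at (0.5585, 0.1306), yaw −1.7°. Block at (0.635, −0.209), yaw about −9.5°, with the red corner already at +x,+y. I'll grasp it now.

```bash
cat >> h.py <<'E'
from cell import robot
def q(deg): a=np.radians(deg)/2; return [np.cos(a),np.sin(a),0,0]
RY=-1.7; RO=np.array([.5585,.1306])
def rw(x,y,yaw=RY):  # reader mm -> world
    a=np.radians(yaw); return RO+np.array([[np.cos(a),-np.sin(a)],[np.sin(a),np.cos(a)]])@np.array([x,y])/1000
def st(): print(round(robot.get_time_s(),2),np.round(robot.get_tool_pos(),4),"F",np.round(robot.get_force(),1),"T",np.round(robot.get_ft_torque(),2),"gap",round(robot.get_finger_gap(),4),"ff",np.round(robot.get_finger_force(),1))
E
python3 - <<'E'
from h import *
p=[.635,-.2085]
robot.move_pose([*p,.14],q(-9.5)); st()
print(robot.move_linear([*p,.031],max_speed=.1,force_limit=12)); st()
robot.close_gripper(60); st()
robot.move_linear([*p,.17],max_speed=.15); st()
c=robot.read_camera("scene"); cv2.imwrite("pics/g.png",cv2.resize(c["image"][60:300,40:340,::-1],None,fx=2.5,fy=2.5))
robot.move_pose([*rw(28,67),.17],q(RY)); st()
E
```

```text
2.25 [ 0.6347 -0.2094  0.1403] F [0.2 0.2 0.1] T [-0.01 -0.01 -0.02] gap 0.0856 ff 0.0
False
3.49 [ 0.6354 -0.2087  0.0318] F [ 0.2  0.8 -0.1] T [-0.06 -0.04 -0.01] gap 0.0853 ff 0.0
3.94 [ 0.6353 -0.2086  0.0315] F [-0.2  0.5  4.7] T [-0.01  0.09 -0.01] gap 0.0446 ff 63.3
5.02 [ 0.6346 -0.2083  0.1686] F [-0.1 -0.6 -5.7] T [-0.03  0.06  0.02] gap 0.045 ff 62.3
6.58 [0.5889 0.1957 0.17  ] F [ 0.  -0.6 -4.8] T [ 0.04 -0.    0.01] gap 0.0449 ff 62.2
```

View pics/g.png

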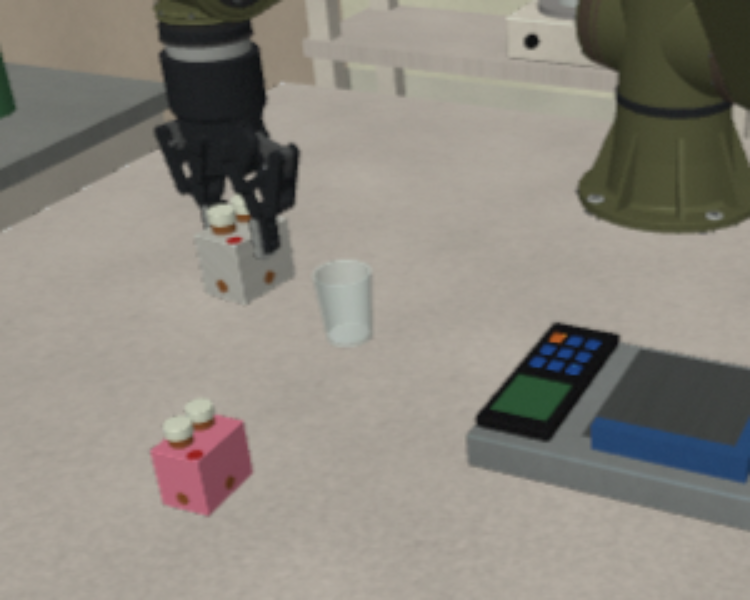

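The block is held upright at (245,250) in the crop, with the red dot intact and the beaker and pink block untouched. Next I lower it onto the stage and feel for the fences.

```bash
python3 - <<'E'
from h import *
robot.move_linear([*rw(28,67),.082],max_speed=.12); st()
print(robot.move_linear([*rw(28,67),.064],max_speed=.015,force_limit=6)); st()
z=robot.get_tool_pos()[2]
print("x",robot.move_linear([*rw(46,67),z],max_speed=.015,force_limit=10)); st()
t=robot.get_tool_pos(); d=rw(0,18)-RO
print("y",robot.move_linear([t[0]+d[0],t[1]+d[1],z],max_speed=.015,force_limit=10)); st()
c=robot.read_camera("scene"); cv2.imwrite("pics/p.png",cv2.resize(c["image"][120:270,220:400,::-1],None,fx=4,fy=4))
E
```

```text
7.46 [0.589  0.1968 0.0829] F [ 0.2  0.1 -4.7] T [ 0.03 -0.    0.04] gap 0.0452 ff 62.2
True
8.21 [0.5886 0.1968 0.0715] F [0.3 0.5 5.6] T [-0.1  -0.04 -0.02] gap 0.0449 ff 63.3
x True
8.97 [0.5981 0.1965 0.0715] F [-3.1 -0.3  5.5] T [-0.04  0.43 -0.06] gap 0.0449 ff 63.6
y True
9.74 [0.5984 0.2067 0.0715] F [-1.9 -2.5  4.9] T [-0.37  0.07 -0.05] gap 0.0449 ff 63.6
```

View pics/p.png

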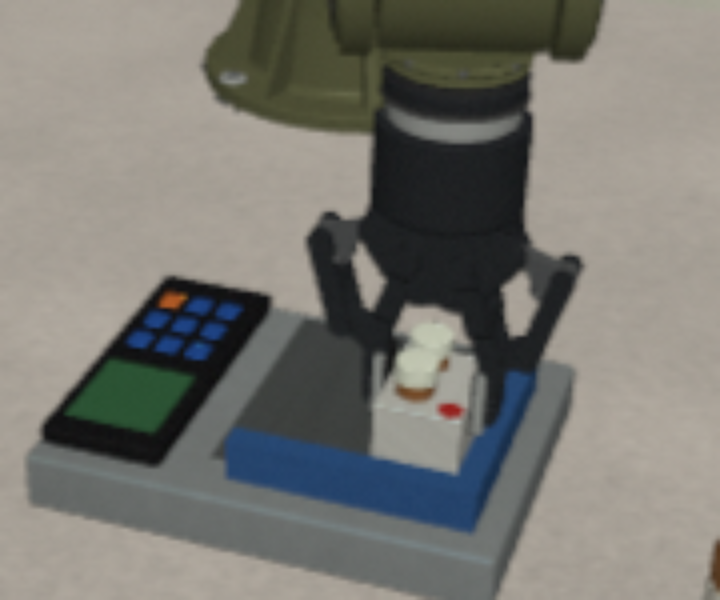

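The picture shows the block in the corner, with its red dot at (450,410) beside both fences. Next I press harder in steps and watch the forces.

```bash
cat >> h.py <<'E'
def press(xmm,ymm,yaw,z=.0715,wait=.15,sp=.02):
    robot.move_linear([*rw(xmm,ymm),z],q(yaw),max_speed=sp); robot.hold(wait)
    a=np.radians(RY); F=np.array(robot.get_force()); R=np.array([[np.cos(a),np.sin(a)],[-np.sin(a),np.cos(a)]])
    T=np.array(robot.get_ft_torque()); d=np.array(robot.get_tool_pos())[:2]-RO
    print(round(robot.get_time_s(),2),(xmm,ymm,yaw),"Fr",np.round([*(R@F[:2]),F[2]],1),"T",np.round(T,2),"pos_r",np.round(R@d*1000,2))
E
python3 - <<'E'
from h import *
for k in(0,1,2,3): press(38+k,77+k,RY)
a=robot.get_tcp_rot(); print(np.degrees(2*np.arctan2(a[1],a[0])))
for y in (-2.7,-.7): press(41,80,y)
press(41,80,RY)
a=robot.get_tcp_rot(); print(np.degrees(2*np.arctan2(a[1],a[0])))
E
```

```text
10.19 (38, 77, -1.7) Fr [-6.1 -1.   5.9] T [-0.11  0.94 -0.07] pos_r [37.64 77.17]
10.59 (39, 78, -1.7) Fr [-16.3  -7.3  11.6] T [-1.19  2.5  -0.43] pos_r [37.73 77.35]
10.99 (40, 79, -1.7) Fr [-26.3 -14.9  19.4] T [-2.41  4.21 -0.47] pos_r [37.81 77.42]
11.39 (41, 80, -1.7) Fr [-35.8 -22.5  27.1] T [-3.58  5.89 -0.34] pos_r [37.87 77.5 ]
-1.752171214222821
11.79 (41, 80, -2.7) Fr [-32.9 -21.9  25.3] T [-3.7   5.24  0.13] pos_r [38.26 77.48]
12.19 (41, 80, -0.7) Fr [-25.3 -22.   21.4] T [-3.47  4.19 -0.73] pos_r [39.06 77.49]
12.59 (41, 80, -1.7) Fr [-22.5 -20.5  19.9] T [-3.42  3.72 -0.15] pos_r [39.33 77.56]
-1.737672103174906
```

The yaw-rocking torques (|Tz| < 0.8 N·m, against about 1.5 N·m for edge contact) mean the block is flush in yaw, but the pads crept along it. I'll regrip with the block resting freely so any pitch is released, grip harder, and press gently, pushing down first.

```bash
python3 - <<'E'
from h import *
press(38.6,77.3,RY,z=.0718)
robot.open_gripper(); st()
press(37.5,77.2,RY,z=.0718)
robot.close_gripper(100); robot.hold(.2); st()
press(37.5,77.2,RY,z=.0708)
press(38.7,77.2,RY,z=.0708)
press(38.7,78.2,RY,z=.0708)
press(39.3,78.8,RY,z=.0708); st()
W=cloud(robot.read_camera("top"))
c=robot.read_camera("scene"); cv2.imwrite("pics/f.png",cv2.resize(c["image"][150:260,260:380,::-1],None,fx=5,fy=5))
E
```

```text
13.07 (38.6, 77.3, -1.7) Fr [ 0.1 -2.3  0.9] T [-0.28 -0.13  0.  ] pos_r [38.72 77.36]
13.56 [0.5994 0.2068 0.0718] F [0.1 0.3 0.6] T [-0.01  0.01  0.  ] gap 0.0856 ff 0.0
13.96 (37.5, 77.2, -1.7) Fr [ 0.3 -0.  -0.2] T [-0.03  0.03  0.01] pos_r [37.51 77.19]
14.62 [0.5985 0.2067 0.0722] F [-0.5 -0.2  5.9] T [0.01 0.03 0.02] gap 0.0441 ff 104.2
15.02 (37.5, 77.2, -1.7) Fr [-3.9 -1.1 14.4] T [-0.28  0.7  -0.07] pos_r [37.91 77.31]
15.42 (38.7, 77.2, -1.7) Fr [-13.   -2.7  19.8] T [-0.35  2.05 -0.1 ] pos_r [38.15 77.34]
15.82 (38.7, 78.2, -1.7) Fr [-14.6  -9.2  21.1] T [-1.39  2.26  0.03] pos_r [38.16 77.38]
16.22 (39.3, 78.8, -1.7) Fr [-20.5 -14.5  25.4] T [-2.12  3.25  0.06] pos_r [38.18 77.4 ]
16.22 [0.599  0.2068 0.0721] F [-20.9 -13.9  25.4] T [-2.12  3.25  0.06] gap 0.0437 ff 106.8
```

View pics/f.png

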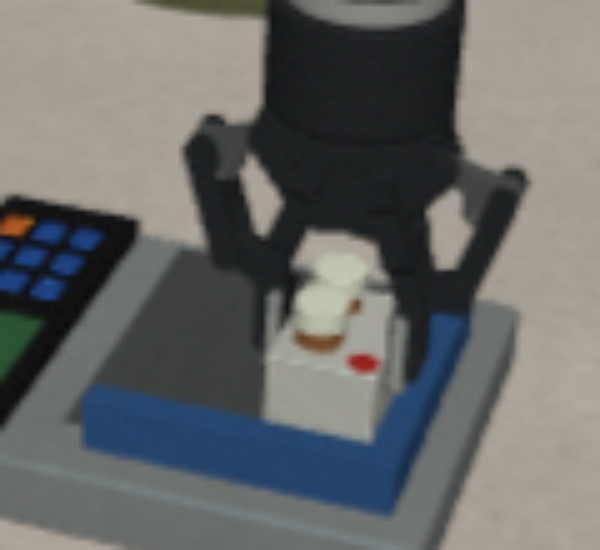

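The block sits upright in the corner, with its red dot at (362,363), pressed on both fences (about 20 N and 14 N, Tz ≈ 0). I'll check that the hold is steady, then hand in.

```bash
python3 - <<'E'
from h import *
robot.hold(1.0); st()
if abs(robot.get_force()[0])>10 and abs(robot.get_force()[1])>7: print(robot.sign_off())
E
```

```text
17.32 [0.599  0.2069 0.0722] F [-20.9 -14.3  25. ] T [-2.12  3.24  0.07] gap 0.0443 ff 106.8
the job is handed in; nothing more can be done
None
```

I handed the job in at about 17 s: the block is upright on the stage, its red-dotted corner in the fence corner, still gripped and pressed into both fences (about 20 N far, 14 N left, steady over a 1 s hold); I judged it flush from the forces and the camera view, and did not touch the beaker, rack, jar or pink block.

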